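Set the warming plate over the spirit lamp and hold it

TASK

The bench warming plate is being set up over the unlit spirit lamp: first drop the spent culture tube left lying on the plate into the wire discard basket. Then slide the plate outward along its stand, over the lamp, until the line engraved across it is flush with the front edge of the stand; that far out it would tip over if let go, so never let it tip, and finish while still holding its knob end so that it lies flat on the stand, ready for me to do up the clamp screw. Leave the lamp and the match box beside it where they stand.

Things in the scene. Friction and masses are not known exactly. Their poses are not given: they have to be found in the camera images.
- stand: Fixed metal stand of the plate: deck 120 (x) x 62 (y) mm, top 112 mm above the table, dark base 136 x 104 mm. Origin on the table under the deck's centre; x points OUTWARD, level, the way the plate slides (away from the robot). Guide cheeks beside the deck, inner faces 62 mm apart, 5 mm above deck top. A brass clamp screw juts out to y = -55 mm at x = 30 mm, below 119 mm height.
- stand_edge (a point): Middle of the deck's front (outer) edge, at deck-top height: 60 mm outward of the stand's origin, 112 mm above the table. Axes as the stand's. The plate's engraved line has to come flush with this edge; the cheeks end there too.
- plate: Loose bare-metal warming plate, about 0.4 kg, 240 (x) x 56 (y) x 6 mm, on the deck between the cheeks with 3 mm play a side. Origin at the centre of its underside, x outward, z up. A 3 mm high rim runs round its last 50 mm at the far end. Slides by 1 to 4 N along the stand's x; once its line is nearer than 30 mm to the edge it tips unless the knob end is held down (1 to 2.5 N).
- plate_line (a point): Middle of the dark engraved line, 2 mm wide, straight across the plate's top face (6 mm above its underside), 90 mm from the knob end and 150 mm from the far end. At the start it is 55 to 95 mm inward of the stand's front edge.
- plate_knob (a point): Middle of the grip of the upright round black knob, 26 mm in diameter, its axis 20 mm from the plate's inner end. This point is 31 mm above the plate's top face; the straight grip reaches from 17 to 45 mm and the knob's top is 50 mm above that face. It can be gripped from above in any direction.
- tube_glass (a point): Where to grip the spent culture tube: on its axis, 40 mm from its round bottom. Loose, glass, 22 g, 17 mm in diameter, 102 mm long, the last 40 mm a cotton plug 20 to 22 mm thick. It lies along the plate, plug outward, plug and bottom each cradled between 3 mm high ribs, bare plate under the glass between; this point is 9 mm above the plate's top face. The point's z axis runs towards the plug.
- tube_mid (a point): Middle of the same tube's length, on its axis (51 mm from either end).
- basket_in (a point): Middle of the inner floor of the square wire discard basket, fixed on the table: outside 130 x 130 mm, 72 mm high, inside 122 x 122 mm, 66 mm deep; the floor is 6 mm above the table. Axes along its sides, z up.
- microscope: Tall black microscope standing fixed in the middle of the table, between basket and lamp and behind them: keep the arm clear of it. 185 mm (x) by 116 mm (y) by 355 mm high, origin at the centre of its underside; its feet reach 93 mm and its stage and tube 76 mm from there towards the robot.
- lamp: Unlit glass spirit lamp with its cap on, 66 mm in diameter, 88 mm high, loose on the table outward of the stand, where the end of the plate comes to lie above it (24 mm clear). Origin at the centre of its underside. To be left alone.
- matchbox: Match box 50 x 36 x 14 mm lying loose on the table beside the lamp. Origin at the centre of its underside. To be left alone.

How it is judged:
By the outcome, as a careful person would: the job done as asked, in the order asked, and still so for the second after the job is handed in, while the arm keeps its last pose, push and grip.
It also fails if it takes over 58 s, if anything falls off the work surface, if the arm or the gripper's body presses on something with over 40 N, if the wrist force passes 120 N, or if a joint passes its speed limit or range.

ROBOT

A 6-joint arm with a two-finger parallel gripper is mounted at the origin on a cart in front of the work surface, level with it; the furniture and walls round the work are solid. World frame = base frame: x ahead of the robot, y to its left, z up, the work surface at z = 0. Lengths are in mm, angles in rad, forces in N, time in s.
With the tool pointing down it reaches from about 300 to 775 mm from the base axis. Payload 14.6 kg.
Tool frame: the origin (TCP) lies at the very end of the fingers, on their centre line; the grasp point (between the pads) lies 19 mm behind it; z points along the fingers, y is the line along which they close (so a half turn about z gives the same grasp; the last joint's range is limited). The gripper opens to 94 mm and grips with 3 to 60 N. Pads are 16 mm wide; open, the fingers measure 119 mm over their backs; the gripper's body (75 mm by 177 mm) begins 78 mm behind the grasp point.
Start: joints at [-1.307, 0.3, 1.521, -0, 1.321, -0.067], TCP at [178.633, -520.173, 205.446] pointing down, gripper open.
Joint ranges: [-3.03, 3.03], [-0.79, 2.21], [0.23, 2.52], [-1.04, 4.18], [0, 3.07], [-2.55, 2.55]. Speed limits (rad/s): [2.22, 2.22, 2.57, 3.14, 3.14, 3.14].

INTERFACE

Orientations are given as [roll, pitch, yaw] about the fixed x, y, z axes, in that order (R = Rz(yaw) Ry(pitch) Rx(roll)).
In Python, from cell import manip gives the robot as it stands. The module is installed in compiled form; this text tells all that it offers.
- The arm moves only by the shell command python3 -m inch 'ROWS' [FORCE]. ROWS is JSON, a list of rows, each an object of numbers: "gripper": the opening, from 0 (shut) to 1 (fully open); "dx", "dy", "dz": the shift along the world's x, y, z in m; "wx", "wy", "wz": the turn, a rotation vector about the world's x, y, z in degrees. A call has exactly 5 rows; each row is the pose to reach, as a shift and turn from the pose commanded when the call began; what a row does not reach only later rows make up. A row lasts 1/12 s, in which the tool goes at most 41.7 mm and 7.16 degrees, less where a joint would pass 70% of its speed; a pose out of reach is approached as far as the arm can. A call with a gripper value outside its range is refused whole. The fingers move at their own pace and stop on an object; FORCE is the grip in N (left out, the last holds). Time passes only in rows, so rows that repeat a pose let the fingers close, or fill a call up. It gives the time, the measured TCP pose, the force, the opening and the grip force at its end, in the units of the state.
- manip.read_state(): the state, without advancing time (a new reading comes with each control period).
- manip.camera(name): name is "side" or "top"; returns the picture (400x640x3 uint8, blue, green, red); there is no depth.
- manip.camera_info(name): a dict with "camera_matrix" (3x3 intrinsics, pixels), "D" ([k1, k2, p1, p2, k3] as OpenCV has them; the pictures are not rectified), "R" (3x3) and "t" (3): a world point X has camera coordinates R X + t. Camera axes: x right, y down, z forward; pixel columns grow to the right and rows downward; lengths in mm; the calibration is good to about 2 mm. A picture is of the moment at which its call begins. camera_info takes no time and is no camera call.
- manip.sign_off(): hands the job in; it is judged then, once.
The state is a dict: "clock": time; "joints": joint angles; "qd": joint speeds; "effort": joint torques, N m; "eef_pos": TCP position; "eef_rot": TCP orientation; "wrist_force": force on the tool from outside, world axes, zero at the start; "moment": the same for the moment, N m; "finger_gap": finger opening in mm; "finger_force": force on a finger pad.
Only numpy, scipy, OpenCV 4.12 (cv2) and the standard library are available. Lean on these libraries where they do the work, as an engineer would, in place of code of your own. Each camera call takes 0.05 s, during which the arm holds its last target. There are 200 camera calls.

## Working session

There is one attempt and no reset: what is moved stays moved. The work goes in short steps, Python scripts to look and compute and a shell command to move; the robot and the scene stay as the last step left them, time stands still between calls to the robot, and variables do not carry over. Pictures are saved under pics/ and viewed, at most 10 in all, crops included, and the job is handed in when it is done.

```bash
mkdir -p pics; cat > h.py <<'E'
import numpy as np, cv2
from cell import manip
def cam(n):
    i=manip.camera_info(n); return [np.array(i[k],float) for k in("camera_matrix","D","R","t")]
def ray(n,uv,z):
    K,D,R,t=cam(n); p=cv2.undistortPoints(np.array(uv,float).reshape(-1,1,2),K,D).reshape(-1,2)
    d=np.c_[p,np.ones(len(p))]@R; c=-R.T@t
    return c+d*((z-c[2])/d[:,2])[:,None]
def proj(n,X):
    K,D,R,t=cam(n); return cv2.projectPoints(np.array(X,float).reshape(-1,1,3),cv2.Rodrigues(R)[0],t,K,D)[0].reshape(-1,2)
def tri(uvs,uvt):
    A=[];b=[]
    for n,uv in(("side",uvs),("top",uvt)):
        K,D,R,t=cam(n);p=cv2.undistortPoints(np.array(uv,float).reshape(1,1,2),K,D).ravel()
        for k in(0,1): A.append(R[k]-p[k]*R[2]); b.append(p[k]*t[2]-t[k])
    return np.linalg.lstsq(np.array(A),np.array(b),rcond=None)[0]
E
python3 - <<'E'
from h import *
for n in("side","top"):
    cv2.imwrite(f"pics/{n}0.png",manip.camera(n)); K,D,R,t=cam(n); print(n,K[0,0],(-R.T@t).round(),R.round(2).tolist())
s=manip.read_state();print(s)
E
```

```text
side 420.25953952100406 [  437. -1040.   746.] [[0.99, -0.13, -0.01], [-0.09, -0.61, -0.79], [0.09, 0.78, -0.61]]
top 430.57325193388937 [ 394. -214. 1103.] [[0.02, -1.0, -0.0], [-0.99, -0.02, -0.14], [0.14, 0.01, -0.99]]
{'clock': 0.1, 'joints': array([-1.30658328e+00,  3.00418248e-01,  1.52149789e+00, -1.33337213e-05,
        1.32069260e+00, -6.65957469e-02]), 'qd': array([-2.34999340e-04,  2.44450256e-06, -2.68892868e-03, -1.97483960e-03,
        3.07664191e-04, -1.67084147e-03]), 'effort': array([ 1.27178137e-03, -5.32642829e+01, -3.53284121e+01,  7.09299138e-02,
        2.34895886e-02, -7.60840112e-05]), 'eef_pos': array([ 178.58152752, -519.96208205,  204.95050803]), 'eef_rot': array([-3.14057795e+00, -5.47305363e-05,  3.30812071e-01]), 'wrist_force': array([0.16575427, 0.35727435, 0.09068451]), 'moment': array([ 0.02556866, -0.02772435,  0.05243297]), 'finger_force': 0.0, 'finger_gap': 93.8740858731712}
```

View pics/side0.png

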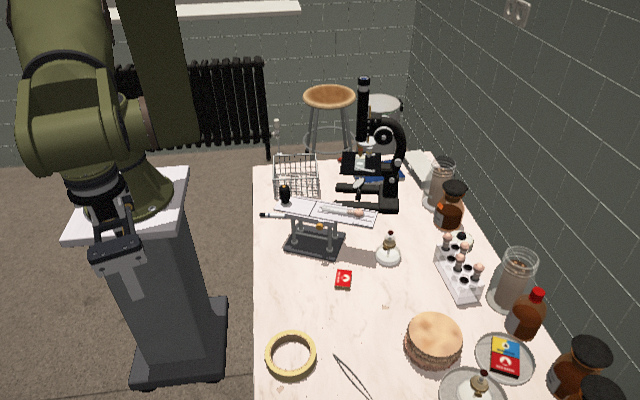

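View pics/top0.png

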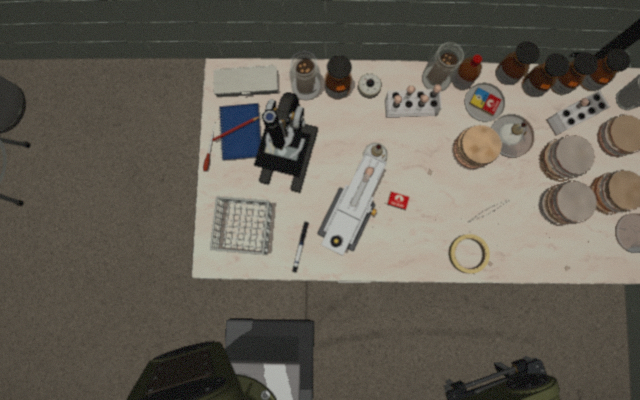

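The side view shows the plate at about (330,212), with its knob at (285,193), and the basket at (297,177). In the top view the knob is at (336,240), the plate runs to (378,150), the basket is at (243,225), the microscope at (287,150) and the match box at (398,200). I'll zoom in next.

```bash
python3 - <<'E'
import cv2
a=cv2.imread("pics/top0.png")[135:260,300:425]; cv2.imwrite("pics/tc.png",cv2.resize(a,None,fx=4.8,fy=4.8,interpolation=cv2.INTER_CUBIC))
b=cv2.imread("pics/side0.png")[145:265,245:405]; cv2.imwrite("pics/sc.png",cv2.resize(b,None,fx=5,fy=5,interpolation=cv2.INTER_CUBIC))
E
```

```text
(no output)
```

View pics/tc.png

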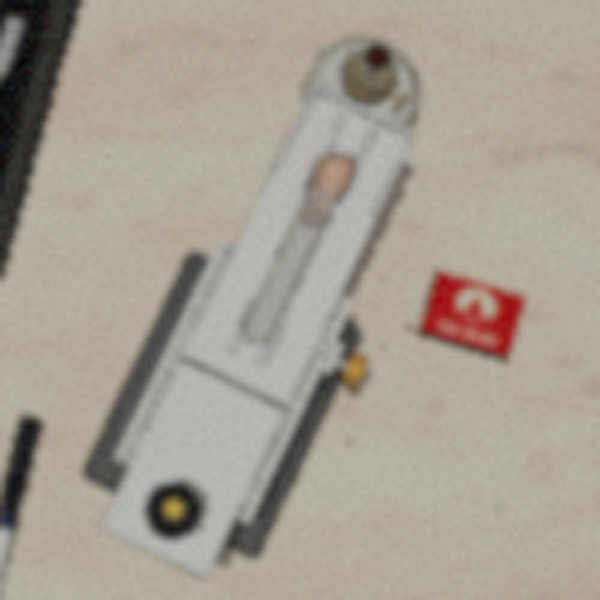

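View pics/sc.png

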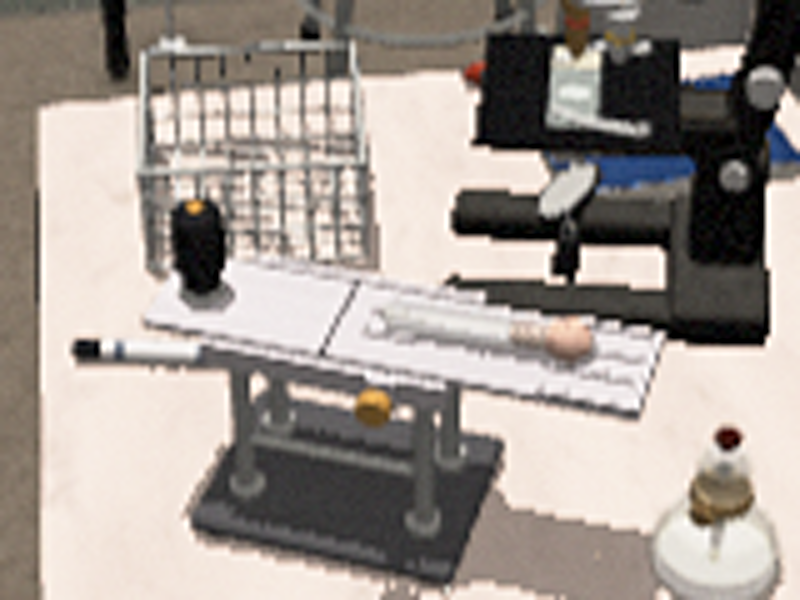

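The top crop shows the line from (180,358) to (291,410), the knob top at (173,508) and the tube from (257,338) to (338,158). The side crop shows the line from (323,355) to (358,283), the knob top at (195,206) and the tube from (368,320) to (592,338).

```bash
cat >> h.py <<'E'
def T(u,v): return [(u+.5)/4.8-.5+300,(v+.5)/4.8-.5+135]
def S(u,v): return [(u+.5)/5-.5+245,(v+.5)/5-.5+145]
E
python3 - <<'E'
from h import *
np.set_printoptions(precision=1,suppress=True)
print("line top",ray("top",[T(180,358),T(291,410)],118),"side",ray("side",[S(358,283),S(323,355)],118))
print("knob tri",tri(S(195,206),T(173,508)),ray("top",[T(173,508)],168),ray("side",[S(195,206)],168))
print("inner corners",ray("top",[T(103,530),T(210,577)],118), "far",ray("side",[S(665,335),S(638,412)],118))
print("tube top",ray("top",[T(257,340),T(338,156)],127),"side",ray("side",[S(368,320),S(592,338)],127))
print("base top-cam corners z12",ray("top",[T(195,252),T(86,478),T(248,557),T(355,325)],12))
print("base side z12",ray("side",[S(192,517),S(447,570),S(502,440)],12))
# basket rim corners in side (z72)
print("basket rim side",ray("side",[S(140,48),S(352,44),S(370,170),S(140,170)],72))
print("basket rim top",ray("top",[[217,197],[276,203],[269,255],[210,250]],72))
a=cv2.imread("pics/top0.png")[190:262,200:285]; cv2.imwrite("pics/bk.png",cv2.resize(a,None,fx=6,fy=6,interpolation=cv2.INTER_CUBIC))
E
```

```text
line top [[ 522.1 -243.9  118. ]
 [ 497.8 -297.3  118. ]] side [[ 521.8 -247.1  118. ]
 [ 499.2 -298.2  118. ]]
knob tri [ 447.  -240.   167.1] [[ 447.2 -240.   168. ]] [[ 446.8 -241.3  168. ]]
inner corners [[ 439.1 -208.2  118. ]
 [ 417.7 -259.3  118. ]] far [[ 658.9 -307.2  118. ]
 [ 634.2 -358.   118. ]]
tube top [[ 530.1 -280.2  127. ]
 [ 620.6 -318.9  127. ]] side [[ 521.8 -286.8  127. ]
 [ 622.1 -314.9  127. ]]
base top-cam corners z12 [[ 593.4 -254.5   12. ]
 [ 471.2 -198.2   12. ]
 [ 431.  -284.    12. ]
 [ 555.1 -340.3   12. ]]
base side z12 [[ 431.9 -287.1   12. ]
 [ 551.3 -340.8   12. ]
 [ 593.6 -253.9   12. ]]
basket rim side [[425.4  59.1  72. ]
 [553.1  44.   72. ]
 [547.1 -89.1  72. ]
 [420.1 -69.9  72. ]]
basket rim top [[553.3  47.3  72. ]
 [540.8 -97.1  72. ]
 [415.4 -84.3  72. ]
 [424.6  57.7  72. ]]
```

View pics/bk.png

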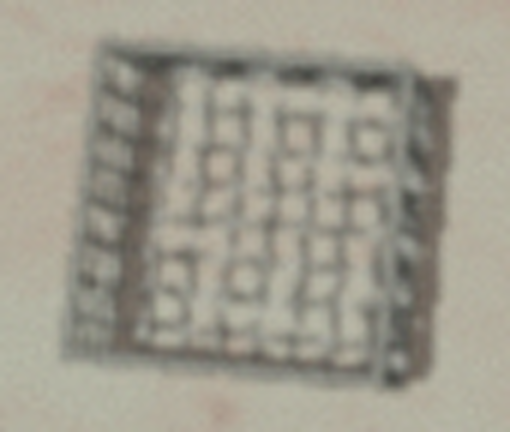

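The basket crop has rim corners at about (100,40), (410,70), (395,375) and (65,358), so its axes are turned about -6.5° and its centre is near (486,-14). The stand is turned about -24.8° and its edge is at about (567,-295). I'll move over the tube now.

```bash
python3 -m inch '[{"gripper":0.5,"dx":0.035,"dy":0.02,"dz":0.04,"wz":-5},{"gripper":0.5,"dx":0.07,"dy":0.04,"dz":0.05,"wz":-10},{"gripper":0.5,"dx":0.105,"dy":0.06,"dz":0.05,"wz":-15},{"gripper":0.5,"dx":0.14,"dy":0.08,"dz":0.05,"wz":-20},{"gripper":0.5,"dx":0.17,"dy":0.1,"dz":0.05,"wz":-25}]' 20; python3 -m inch '[{"gripper":0.5,"dx":0.035,"dy":0.02,"wz":-5},{"gripper":0.5,"dx":0.07,"dy":0.04,"wz":-10},{"gripper":0.5,"dx":0.105,"dy":0.06,"wz":-15},{"gripper":0.5,"dx":0.14,"dy":0.08,"wz":-18.8},{"gripper":0.5,"dx":0.17,"dy":0.1,"wz":-18.8}]'
```

```text
validation failed for argument at $[0]...
validation failed for argument at $[0]...
```

```bash
python3 - <<'E'
from h import *
print(ray("top",[[240.4,225.1]],72))
p=ray("top",[[216.7,196.7],[268.3,201.7],[265.8,252.5],[210.8,249.7]],72);print(p)
E
```

```text
[[485.66410561 -12.88522179  72.        ]]
[[553.98325981  48.08553698  72.        ]
 [543.68847204 -78.30991201  72.        ]
 [421.14909129 -76.44149845  72.        ]
 [425.356931    55.85371408  72.        ]]
```

```bash
python3 -m inch '[{"gripper":0.5,"dx":0.035,"dy":0.02,"dz":0.04,"wx":0,"wy":0,"wz":-5},{"gripper":0.5,"dx":0.07,"dy":0.04,"dz":0.05,"wx":0,"wy":0,"wz":-10},{"gripper":0.5,"dx":0.105,"dy":0.06,"dz":0.05,"wx":0,"wy":0,"wz":-15},{"gripper":0.5,"dx":0.14,"dy":0.08,"dz":0.05,"wx":0,"wy":0,"wz":-20},{"gripper":0.5,"dx":0.17,"dy":0.1,"dz":0.05,"wx":0,"wy":0,"wz":-25}]' 20
```

```text
clock: 0.52
eef_pos: [346.5, -421.4, 255.7]
eef_rot: [3.141, -0.0, -0.11]
wrist_force: [0.7, -1.4, 0.3]
finger_gap: 64.0
finger_force: 0.0
```

```bash
python3 -m inch '[{"gripper":0.5,"dx":0.034,"dy":0.02,"dz":0,"wx":0,"wy":0,"wz":-5},{"gripper":0.5,"dx":0.068,"dy":0.04,"dz":0,"wx":0,"wy":0,"wz":-10},{"gripper":0.5,"dx":0.102,"dy":0.06,"dz":0,"wx":0,"wy":0,"wz":-15},{"gripper":0.5,"dx":0.136,"dy":0.08,"dz":0,"wx":0,"wy":0,"wz":-18.5},{"gripper":0.5,"dx":0.17,"dy":0.1,"dz":0,"wx":0,"wy":0,"wz":-18.5}]'; python3 -m inch '[{"gripper":0.5,"dx":0.024,"dy":0.014,"dz":0,"wx":0,"wy":0,"wz":0},{"gripper":0.5,"dx":0.047,"dy":0.027,"dz":-0.02,"wx":0,"wy":0,"wz":0},{"gripper":0.5,"dx":0.047,"dy":0.027,"dz":-0.05,"wx":0,"wy":0,"wz":0},{"gripper":0.5,"dx":0.047,"dy":0.027,"dz":-0.08,"wx":0,"wy":0,"wz":0},{"gripper":0.5,"dx":0.047,"dy":0.027,"dz":-0.08,"wx":0,"wy":0,"wz":0}]'
python3 - <<'E'
from h import *
a=manip.camera("side")[145:265,245:405];b=manip.camera("top")[135:260,300:425]
cv2.imwrite("pics/c2.png",np.hstack([cv2.resize(b,(390,390),interpolation=2),cv2.resize(a,(400,390),interpolation=2)]))
s=manip.read_state();print(s['eef_pos'],s['eef_rot'],s['joints'])
E
```

```text
clock: 0.93
eef_pos: [516.5, -321.0, 255.1]
eef_rot: [-3.142, 0.001, -0.432]
wrist_force: [0.2, -0.4, 0.1]
finger_gap: 47.1
finger_force: 0.0
clock: 1.35
eef_pos: [560.2, -293.9, 168.8]
eef_rot: [-3.14, 0.01, -0.428]
wrist_force: [0.5, -0.0, -1.5]
finger_gap: 47.0
finger_force: 0.0
[ 561.8274558  -295.48296913  175.54316021] [-3.14142550e+00  1.46468684e-03 -4.28549470e-01] [-5.41866165e-01  5.14093838e-01  1.29268088e+00  4.79701977e-07
  1.33629213e+00  1.45747964e+00]
```

View pics/c2.png

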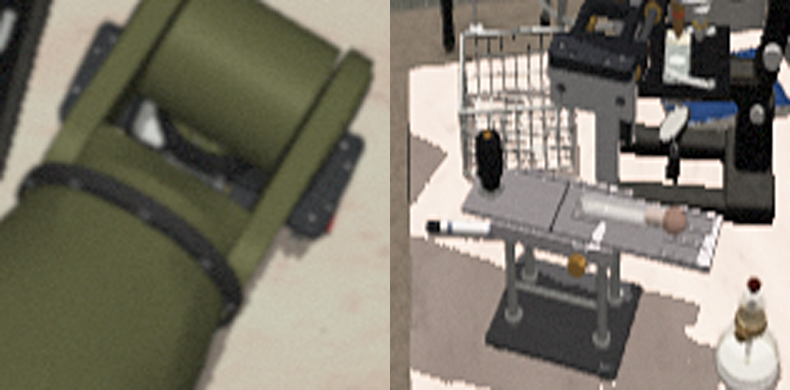

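The side pane shows the fingers at about (603,190), above the glass between the bottom (585,205) and the plug (655,215). The top view of the tube is blocked by the arm. I'll descend and close.

```bash
python3 -m inch '[{"gripper":0.5,"dx":0.001,"dy":0,"dz":-0.02,"wx":0,"wy":0,"wz":0},{"gripper":0.5,"dx":0.001,"dy":0,"dz":-0.035,"wx":0,"wy":0,"wz":0},{"gripper":0.5,"dx":0.001,"dy":0,"dz":-0.046,"wx":0,"wy":0,"wz":0},{"gripper":0.5,"dx":0.001,"dy":0,"dz":-0.052,"wx":0,"wy":0,"wz":0},{"gripper":0.5,"dx":0.001,"dy":0,"dz":-0.054,"wx":0,"wy":0,"wz":0}]' 10; python3 -m inch '[{"gripper":0.4,"dx":0,"dy":0,"dz":0,"wx":0,"wy":0,"wz":0},{"gripper":0.3,"dx":0,"dy":0,"dz":0,"wx":0,"wy":0,"wz":0},{"gripper":0.25,"dx":0,"dy":0,"dz":0,"wx":0,"wy":0,"wz":0},{"gripper":0.15,"dx":0,"dy":0,"dz":0,"wx":0,"wy":0,"wz":0},{"gripper":0.1,"dx":0,"dy":0,"dz":0,"wx":0,"wy":0,"wz":0}]' 10
```

```text
clock: 1.87
eef_pos: [563.1, -295.8, 121.9]
eef_rot: [3.142, -0.0, -0.429]
wrist_force: [-0.1, -0.2, 0.3]
finger_gap: 46.8
finger_force: 0.0
clock: 2.28
eef_pos: [563.2, -295.6, 121.9]
eef_rot: [3.142, -0.001, -0.428]
wrist_force: [-0.4, 0.2, 0.1]
finger_gap: 16.8
finger_force: 0.1
```

```bash
python3 -m inch '[{"gripper":0.1,"dx":0,"dy":0,"dz":0,"wx":0,"wy":0,"wz":0},{"gripper":0.1,"dx":0,"dy":0,"dz":0,"wx":0,"wy":0,"wz":0},{"gripper":0.1,"dx":0,"dy":0,"dz":0.005,"wx":0,"wy":0,"wz":0},{"gripper":0.1,"dx":0,"dy":0,"dz":0.015,"wx":0,"wy":0,"wz":0},{"gripper":0.1,"dx":0,"dy":0,"dz":0.035,"wx":0,"wy":0,"wz":0}]' 10; python3 -m inch '[{"gripper":0.1,"dx":0,"dy":0,"dz":0.02,"wx":0,"wy":0,"wz":0},{"gripper":0.1,"dx":0,"dy":0,"dz":0.04,"wx":0,"wy":0,"wz":0},{"gripper":0.1,"dx":0,"dy":0,"dz":0.06,"wx":0,"wy":0,"wz":0},{"gripper":0.1,"dx":0,"dy":0,"dz":0.08,"wx":0,"wy":0,"wz":0},{"gripper":0.1,"dx":0,"dy":0,"dz":0.08,"wx":0,"wy":0,"wz":0}]' 
python3 - <<'E'
from h import *
a=manip.camera("side")[125:265,215:405]
cv2.imwrite("pics/c3.png",cv2.resize(a,None,fx=4,fy=4,interpolation=2))
# microscope dark mask, feet nearest
b=cv2.imread("pics/top0.png")[95:195,240:325]
m=(b.max(2)<45).astype(np.uint8)
ys,xs=np.nonzero(m); print(proj("top",[[486,-14,6]]))
c=max(cv2.findContours(m,0,2)[0],key=cv2.contourArea).reshape(-1,2)+[240,95]
bx=cv2.boxPoints(cv2.minAreaRect(c.astype(np.float32)));print(bx,ray("top",bx,10))
s=manip.read_state();print(s['eef_pos'],s['finger_gap'],s['finger_force'])
E
```

```text
clock: 2.7
eef_pos: [562.3, -295.1, 155.4]
eef_rot: [-3.141, 0.004, -0.428]
wrist_force: [-0.6, 0.6, 0.5]
finger_gap: 15.9
finger_force: 10.0
clock: 3.12
eef_pos: [564.0, -296.1, 241.7]
eef_rot: [3.141, -0.007, -0.428]
wrist_force: [0.1, 0.2, 0.8]
finger_gap: 15.7
finger_force: 10.0
[[245.74355415 227.35385147]]
[[249.93541 164.68309]
 [269.67075 108.76617]
 [318.63074 126.04616]
 [298.89542 181.96307]] [[ 649.39233544  -18.8097178    10.        ]
 [ 802.48571327  -64.90230399   10.        ]
 [ 756.50280114 -195.95051931   10.        ]
 [ 605.52576071 -147.58019543   10.        ]]
[ 563.58626588 -295.79965706  239.04675601] 15.814392605174598 9.996023814892396
```

View pics/c3.png

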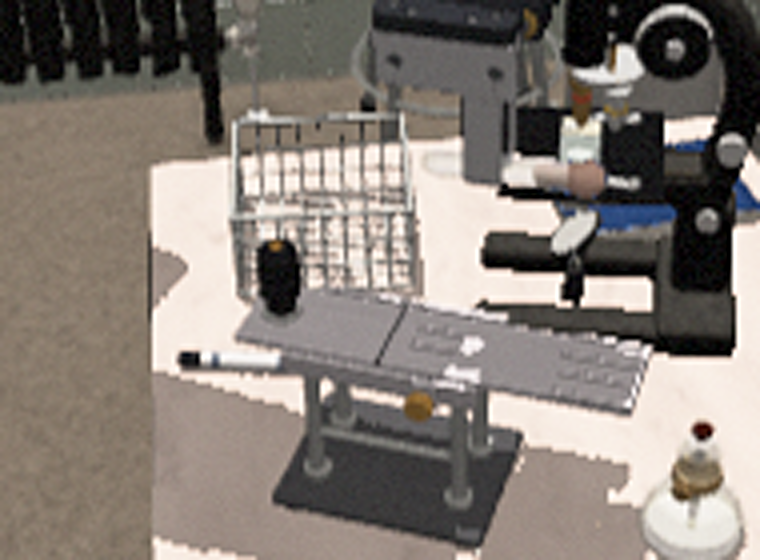

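The tube is held: glass at about (440,165), plug at (585,180), and the plate hasn't moved. Next I carry it to the basket, staying robot-side of the microscope.

```bash
python3 -m inch '[{"gripper":0.1,"dx":-0.025,"dy":0.03,"dz":0,"wx":0,"wy":0,"wz":3},{"gripper":0.1,"dx":-0.05,"dy":0.06,"dz":0,"wx":0,"wy":0,"wz":6},{"gripper":0.1,"dx":-0.075,"dy":0.09,"dz":0,"wx":0,"wy":0,"wz":10},{"gripper":0.1,"dx":-0.095,"dy":0.12,"dz":0,"wx":0,"wy":0,"wz":14},{"gripper":0.1,"dx":-0.11,"dy":0.15,"dz":0,"wx":0,"wy":0,"wz":18}]'; python3 -m inch '[{"gripper":0.1,"dx":0.004,"dy":0.035,"dz":0,"wx":0,"wy":0,"wz":0},{"gripper":0.1,"dx":0.008,"dy":0.07,"dz":0,"wx":0,"wy":0,"wz":0},{"gripper":0.1,"dx":0.012,"dy":0.105,"dz":0,"wx":0,"wy":0,"wz":0},{"gripper":0.1,"dx":0.018,"dy":0.133,"dz":0,"wx":0,"wy":0,"wz":0},{"gripper":0.1,"dx":0.018,"dy":0.133,"dz":-0.02,"wx":0,"wy":0,"wz":0}]'; python3 -m inch '[{"gripper":0.1,"dx":0,"dy":0,"dz":-0.03,"wx":0,"wy":0,"wz":0},{"gripper":0.1,"dx":0,"dy":0,"dz":-0.06,"wx":0,"wy":0,"wz":0},{"gripper":0.1,"dx":0,"dy":0,"dz":-0.09,"wx":0,"wy":0,"wz":0},{"gripper":0.1,"dx":0,"dy":0,"dz":-0.11,"wx":0,"wy":0,"wz":0},{"gripper":0.1,"dx":0,"dy":0,"dz":-0.11,"wx":0,"wy":0,"wz":0}]'
python3 - <<'E'
from h import *
a=manip.camera("side")[110:235,225:385];b=manip.camera("top")[180:280,195:295]
cv2.imwrite("pics/c4.png",np.hstack([cv2.resize(b,(300,300),interpolation=2),cv2.resize(a,(500,390),interpolation=2)[:300]]))
cv2.imwrite("pics/c4.png",cv2.resize(a,None,fx=5,fy=4.8,interpolation=2))
s=manip.read_state();print(s['eef_pos'],s['eef_rot'],s['finger_gap'],s['finger_force'])
E
```

```text
clock: 3.58
eef_pos: [450.9, -144.2, 235.4]
eef_rot: [-3.141, 0.001, -0.111]
wrist_force: [0.8, 0.8, 0.3]
finger_gap: 15.9
finger_force: 10.0
clock: 4.0
eef_pos: [472.3, -8.8, 218.3]
eef_rot: [-3.141, -0.004, -0.111]
wrist_force: [0.6, -0.5, -0.7]
finger_gap: 15.8
finger_force: 10.0
clock: 4.42
eef_pos: [468.4, -12.2, 102.1]
eef_rot: [3.142, 0.008, -0.114]
wrist_force: [0.1, 0.2, -0.4]
finger_gap: 15.7
finger_force: 10.0
[470.72097223 -12.47970266 106.3370771 ] [ 3.14157274e+00  1.49644691e-03 -1.14259537e-01] 15.28448563448355 9.995997810037807
```

View pics/c4.png

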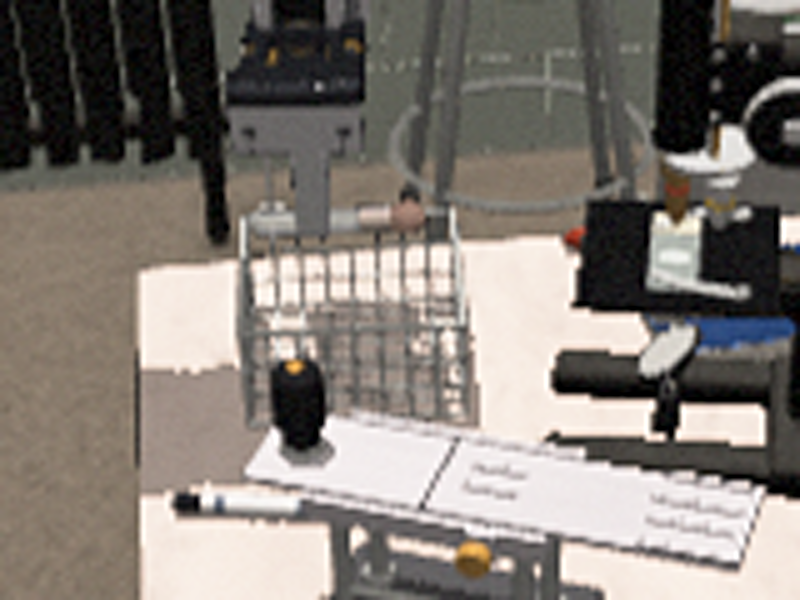

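The tube hangs above the basket at about x=248–427, y≈214 in the crop. The basket rim spans about 240–460. I'll check the fore-aft centring with a ray.

```bash
python3 - <<'E'
from h import *
print(ray("side",[[274.5,154.8],[310.4,154.2]],114.5))
E
```

```text
[[431.28938526 -14.25011817 114.5       ]
 [532.35704388 -26.59681774 114.5       ]]
```

```bash
python3 -m inch '[{"gripper":0.1,"dx":0.004,"dy":0,"dz":-0.025,"wx":0,"wy":0,"wz":0},{"gripper":0.1,"dx":0.004,"dy":0,"dz":-0.05,"wx":0,"wy":0,"wz":0},{"gripper":0.1,"dx":0.004,"dy":0,"dz":-0.07,"wx":0,"wy":0,"wz":0},{"gripper":0.1,"dx":0.004,"dy":0,"dz":-0.08,"wx":0,"wy":0,"wz":0},{"gripper":0.1,"dx":0.004,"dy":0,"dz":-0.085,"wx":0,"wy":0,"wz":0}]'; python3 -m inch '[{"gripper":0.1,"dx":0,"dy":0,"dz":0,"wx":0,"wy":0,"wz":0},{"gripper":0.1,"dx":0,"dy":0,"dz":-0.003,"wx":0,"wy":0,"wz":0},{"gripper":0.1,"dx":0,"dy":0,"dz":-0.006,"wx":0,"wy":0,"wz":0},{"gripper":0.2,"dx":0,"dy":0,"dz":-0.006,"wx":0,"wy":0,"wz":0},{"gripper":0.35,"dx":0,"dy":0,"dz":-0.006,"wx":0,"wy":0,"wz":0}]'; python3 -m inch '[{"gripper":0.4,"dx":0,"dy":0,"dz":0,"wx":0,"wy":0,"wz":0},{"gripper":0.4,"dx":0,"dy":0,"dz":0,"wx":0,"wy":0,"wz":0},{"gripper":0.4,"dx":0,"dy":0,"dz":0.01,"wx":0,"wy":0,"wz":0},{"gripper":0.4,"dx":0,"dy":0,"dz":0.03,"wx":0,"wy":0,"wz":0},{"gripper":0.4,"dx":0,"dy":0,"dz":0.06,"wx":0,"wy":0,"wz":0}]'
```

```text
clock: 4.93
eef_pos: [475.2, -12.5, 21.4]
eef_rot: [-3.142, 0.0, -0.114]
wrist_force: [-0.8, -0.3, 1.4]
finger_gap: 16.0
finger_force: 10.0
clock: 5.35
eef_pos: [475.3, -12.5, 15.9]
eef_rot: [3.142, -0.001, -0.114]
wrist_force: [-0.3, -1.0, 0.1]
finger_gap: 22.3
finger_force: 0.0
clock: 5.77
eef_pos: [473.9, -12.4, 75.2]
eef_rot: [3.142, 0.004, -0.114]
wrist_force: [0.1, -0.4, 0.1]
finger_gap: 37.7
finger_force: 0.0
```

The tube is released. Next: up, across to the knob, and turn about +72° so the fingers close along the slide direction.

```bash
python3 -m inch '[{"gripper":0.4,"dx":0,"dy":0,"dz":0.04,"wx":0,"wy":0,"wz":0},{"gripper":0.4,"dx":0,"dy":0,"dz":0.08,"wx":0,"wy":0,"wz":0},{"gripper":0.6,"dx":0,"dy":0,"dz":0.12,"wx":0,"wy":0,"wz":6},{"gripper":0.6,"dx":0,"dy":-0.03,"dz":0.14,"wx":0,"wy":0,"wz":13},{"gripper":0.6,"dx":-0.005,"dy":-0.06,"dz":0.145,"wx":0,"wy":0,"wz":20}]'; python3 -m inch '[{"gripper":0.6,"dx":-0.005,"dy":-0.03,"dz":0,"wx":0,"wy":0,"wz":7},{"gripper":0.6,"dx":-0.01,"dy":-0.06,"dz":0,"wx":0,"wy":0,"wz":14},{"gripper":0.6,"dx":-0.015,"dy":-0.09,"dz":0,"wx":0,"wy":0,"wz":21},{"gripper":0.6,"dx":-0.018,"dy":-0.12,"dz":0,"wx":0,"wy":0,"wz":28},{"gripper":0.6,"dx":-0.021,"dy":-0.15,"dz":0,"wx":0,"wy":0,"wz":35}]'; python3 -m inch '[{"gripper":0.6,"dx":0,"dy":-0.01,"dz":0,"wx":0,"wy":0,"wz":7},{"gripper":0.6,"dx":0,"dy":-0.018,"dz":0,"wx":0,"wy":0,"wz":14},{"gripper":0.6,"dx":0,"dy":-0.018,"dz":0,"wx":0,"wy":0,"wz":16.7},{"gripper":0.6,"dx":0,"dy":-0.018,"dz":0,"wx":0,"wy":0,"wz":16.7},{"gripper":0.6,"dx":0,"dy":-0.018,"dz":0,"wx":0,"wy":0,"wz":16.7}]'
python3 - <<'E'
from h import *
a=manip.camera("side")[125:265,215:405];b=manip.camera("top")
cv2.imwrite("pics/c5.png",cv2.resize(a,None,fx=4,fy=4,interpolation=2))
cv2.imwrite("pics/c5t.png",cv2.resize(b[185:262,200:300],None,fx=6,fy=6,interpolation=2))
s=manip.read_state();print(s['eef_pos'],s['eef_rot'],s['joints'][5])
E
```

```text
clock: 6.18
eef_pos: [471.5, -72.0, 225.5]
eef_rot: [3.138, -0.007, 0.24]
wrist_force: [0.8, -0.2, -0.2]
finger_gap: 54.1
finger_force: 0.0
clock: 6.6
eef_pos: [448.6, -223.2, 221.4]
eef_rot: [3.141, -0.0, 0.849]
wrist_force: [0.9, -0.8, -0.0]
finger_gap: 56.5
finger_force: 0.0
clock: 7.02
eef_pos: [449.1, -239.7, 220.9]
eef_rot: [3.141, -0.0, 1.132]
wrist_force: [-0.2, 0.3, -0.7]
finger_gap: 56.3
finger_force: 0.0
[ 449.18553271 -239.47649097  220.72609228] [3.14124501e+00 5.09157410e-05 1.13261639e+00] -0.12357978766287067
```

View pics/c5.png

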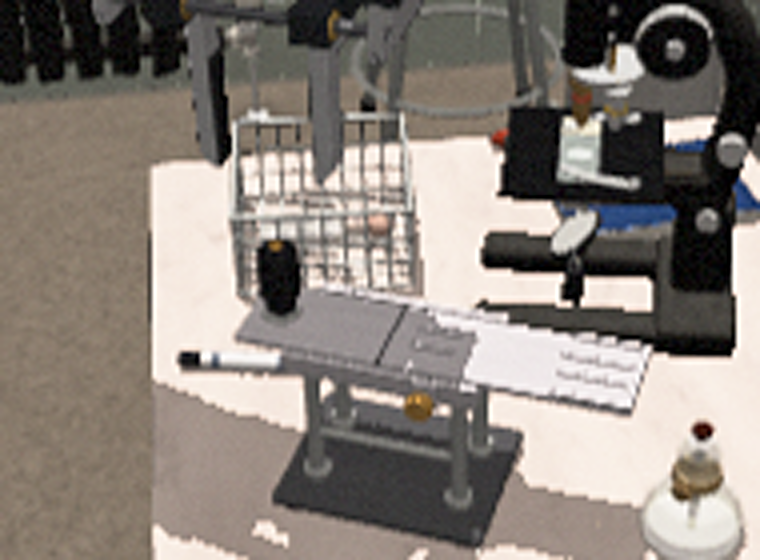

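The tube lies in the basket, with its plug at (378,220). The fingers straddle the knob at (278,275). I'll descend and grip.

```bash
python3 -m inch '[{"gripper":0.6,"dx":-0.002,"dy":-0.001,"dz":-0.03,"wx":0,"wy":0,"wz":0},{"gripper":0.6,"dx":-0.002,"dy":-0.001,"dz":-0.055,"wx":0,"wy":0,"wz":0},{"gripper":0.6,"dx":-0.002,"dy":-0.001,"dz":-0.075,"wx":0,"wy":0,"wz":0},{"gripper":0.6,"dx":-0.002,"dy":-0.001,"dz":-0.086,"wx":0,"wy":0,"wz":0},{"gripper":0.6,"dx":-0.002,"dy":-0.001,"dz":-0.091,"wx":0,"wy":0,"wz":0}]'; python3 -m inch '[{"gripper":0.5,"dx":0,"dy":0,"dz":0,"wx":0,"wy":0,"wz":0},{"gripper":0.4,"dx":0,"dy":0,"dz":0,"wx":0,"wy":0,"wz":0},{"gripper":0.35,"dx":0,"dy":0,"dz":0,"wx":0,"wy":0,"wz":0},{"gripper":0.3,"dx":0,"dy":0,"dz":0,"wx":0,"wy":0,"wz":0},{"gripper":0.2,"dx":0,"dy":0,"dz":0,"wx":0,"wy":0,"wz":0}]' 30;  python3 -m inch '[{"gripper":0.2,"dx":0,"dy":0,"dz":0,"wx":0,"wy":0,"wz":0},{"gripper":0.2,"dx":0,"dy":0,"dz":0,"wx":0,"wy":0,"wz":0},{"gripper":0.2,"dx":0,"dy":0,"dz":0,"wx":0,"wy":0,"wz":0},{"gripper":0.2,"dx":0,"dy":0,"dz":-0.001,"wx":0,"wy":0,"wz":0},{"gripper":0.2,"dx":0,"dy":0,"dz":-0.001,"wx":0,"wy":0,"wz":0}]' 30
```

```text
clock: 7.53
eef_pos: [446.8, -240.3, 128.2]
eef_rot: [-3.14, -0.0, 1.134]
wrist_force: [0.3, -0.2, -0.1]
finger_gap: 56.4
finger_force: 0.0
clock: 7.95
eef_pos: [447.5, -240.9, 130.1]
eef_rot: [3.14, 0.0, 1.134]
wrist_force: [1.0, -0.1, 0.3]
finger_gap: 26.6
finger_force: 0.0
clock: 8.37
eef_pos: [447.5, -240.9, 129.9]
eef_rot: [3.14, 0.0, 1.134]
wrist_force: [-5.9, 3.7, 17.5]
finger_gap: 24.8
finger_force: 30.0
```

```bash
python3 -m inch '[{"gripper":0.2,"dx":0,"dy":0,"dz":0.0006,"wx":0,"wy":0,"wz":0},{"gripper":0.2,"dx":0.0045,"dy":-0.0021,"dz":0.0006,"wx":0,"wy":0,"wz":0},{"gripper":0.2,"dx":0.0091,"dy":-0.0042,"dz":0.0006,"wx":0,"wy":0,"wz":0},{"gripper":0.2,"dx":0.0136,"dy":-0.0063,"dz":0.0006,"wx":0,"wy":0,"wz":0},{"gripper":0.2,"dx":0.0182,"dy":-0.0084,"dz":0.0006,"wx":0,"wy":0,"wz":0}]'
```

```text
clock: 8.78
eef_pos: [464.8, -249.0, 129.9]
eef_rot: [-3.14, 0.0, 1.134]
wrist_force: [-12.7, 5.1, 16.2]
finger_gap: 25.4
finger_force: 30.0
```

```bash
python3 -m inch '[{"gripper":0.2,"dx":0,"dy":0,"dz":0.0005,"wx":0,"wy":0,"wz":0},{"gripper":0.2,"dx":0.0045,"dy":-0.0021,"dz":0.0005,"wx":0,"wy":0,"wz":0},{"gripper":0.2,"dx":0.0091,"dy":-0.0042,"dz":0.0005,"wx":0,"wy":0,"wz":0},{"gripper":0.2,"dx":0.0136,"dy":-0.0063,"dz":0.0005,"wx":0,"wy":0,"wz":0},{"gripper":0.2,"dx":0.0182,"dy":-0.0084,"dz":0.0005,"wx":0,"wy":0,"wz":0}]'; python3 - <<'E'
from h import *
s=manip.read_state();print(s['wrist_force'],s['eef_pos'])
E
```

```text
clock: 9.2
eef_pos: [483.2, -257.4, 130.0]
eef_rot: [-3.14, 0.0, 1.134]
wrist_force: [-8.6, 4.6, 9.8]
finger_gap: 25.2
finger_force: 30.0
[-8.63748252  4.55713907  9.76561458] [ 483.17493731 -257.43544764  129.96446375]
```

```bash
python3 -m inch '[{"gripper":0.2,"dx":0.0036,"dy":-0.0017,"dz":0.0001,"wx":0,"wy":0,"wz":0},{"gripper":0.2,"dx":0.0073,"dy":-0.0034,"dz":0.0001,"wx":0,"wy":0,"wz":0},{"gripper":0.2,"dx":0.0109,"dy":-0.005,"dz":0.0001,"wx":0,"wy":0,"wz":0},{"gripper":0.2,"dx":0.0136,"dy":-0.0063,"dz":0.0001,"wx":0,"wy":0,"wz":0},{"gripper":0.2,"dx":0.0136,"dy":-0.0063,"dz":0.0001,"wx":0,"wy":0,"wz":0}]'; python3 - <<'E'
from h import *
ims=[manip.camera("side").astype(float) for _ in range(4)];im=np.mean(ims,0).astype(np.uint8)
cv2.imwrite("pics/s6f.png",im)
print(proj("side",[[567.2,-295.2,112],[567.2+31*.42,-295.2+31*.908,117],[567.2-31*.42,-295.2-31*.908,117]]))
cv2.imwrite("pics/s6.png",cv2.resize(im[185:245,285:365],None,fx=10,fy=10,interpolation=cv2.INTER_CUBIC))
t=np.mean([manip.camera("top").astype(float) for _ in range(4)],0).astype(np.uint8)
cv2.imwrite("pics/t6f.png",t)
E
```

```text
clock: 9.62
eef_pos: [497.2, -264.0, 130.0]
eef_rot: [-3.141, 0.0, 1.134]
wrist_force: [-4.3, 1.7, 6.2]
finger_gap: 24.9
finger_force: 30.0
[[337.95542385 213.99425256]
 [341.43724374 204.40020993]
 [334.35694538 220.6951347 ]]
```

View pics/s6.png

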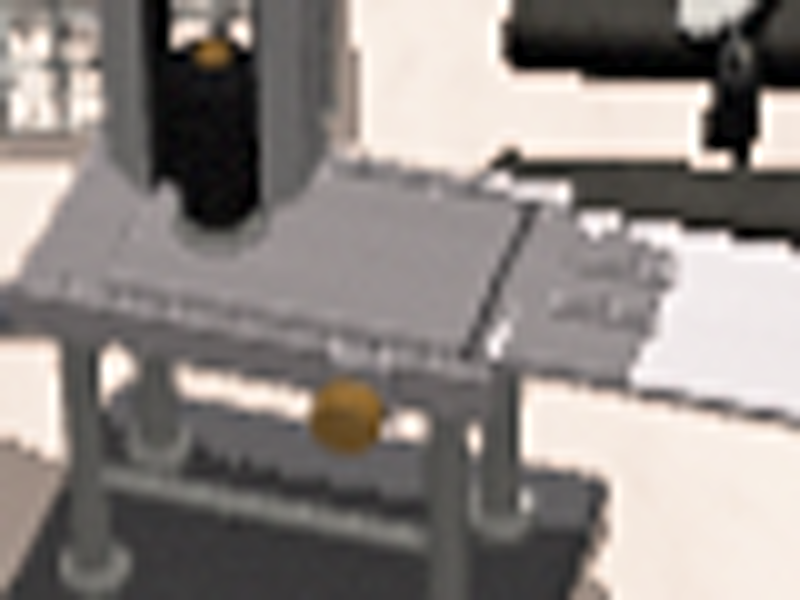

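The crop shows the line running from (468,352) to (535,210). The cheek ends are predicted at about (493,357) and (564,194), so roughly 7 mm remains. I'll pin down the cheek ends numerically, using colour profiles along the cheeks.

```bash
python3 - <<'E'
from h import *
np.set_printoptions(precision=1,suppress=True,linewidth=220)
a=np.deg2rad(-24.8);ex=np.array([np.cos(a),np.sin(a),0]);ey=np.array([-ex[1],ex[0],0]);O=np.array([512.7,-270,0])
s=np.arange(44,80,2.)
print(s)
for f,n in(("side0","side"),("top0","top"),("s6f","side"),("t6f","top")):
    im=cv2.imread(f"pics/{f}.png").astype(np.float32)
    for y,z in((33,117),(-33,117),(-35,113),(-35,109)):
        uv=proj(n,O+s[:,None]*ex+y*ey+[0,0,z]).astype(np.float32)
        v=cv2.remap(im,uv[:,0].copy(),uv[:,1].copy(),cv2.INTER_LINEAR)[:,0]
        print(f,y,z,"L",v.mean(1).astype(int),"R-B",(v[:,2]-v[:,0]).astype(int))
P=ray("side",[[285+467/10,185+352/10],[285+532/10,185+212/10]],118)
print("line now s,y",[( (p-O)@ex,(p-O)@ey) for p in P])
E
```

```text
[44. 46. 48. 50. 52. 54. 56. 58. 60. 62. 64. 66. 68. 70. 72. 74. 76. 78.]
side0 33 117 L [209 179 187 191 193 197 213 229 150  83  63  63  56  58  60  61  61  58] R-B [11  8  7  6  9 13 11 11 10  9  8  7  7  8  9  8  6  7]
side0 -33 117 L [185 183 167 187 181 189 195 169 104  93  92 114 127 119 118 132 146 154] R-B [ 8  8  9  7  7  8  7  5  6  4  4  8 13 14 13 17 17 18]
side0 -35 113 L [123 122 141 158 152 131 116 118  98  86  74 117 203 238 240 238 237 235] R-B [ 4  5  6  7  6  4  4  3  5  4  2 13 31 22 19 20 20 22]
side0 -35 109 L [ 94  93  93  95  95  96  96  97  88  82  74 123 224 237 235 234 234 234] R-B [ 3  3  4  3  3  3  4  5  2  4  3 13 31 22 20 20 20 20]
top0 33 117 L [159 162 160 164 168 165 166 171 168 167 167 167 165 167 168 170 169 170] R-B [ 2  3  4  5  4  5  6 11 18 25 28 27 28 25 24 24 23 20]
top0 -33 117 L [162 163 159 158 161 163 164 158 140 127 119 118 116 115 123 121 117 115] R-B [ 4  4  3  3  4  4  6  9 12 15 17 18 18 19 19 19 19 18]
top0 -35 113 L [149 149 146 151 154 161 167 165 157 145 141 138 138 138 145 145 143 135] R-B [ 3  3  5  6  7  9 11 11 13 17 20 20 
[... 723 characters left out ...]
3  5  5  3  2 13 29 20 19 19 19 20]
t6f 33 117 L [92 91 88 85 84 82 81 78 77 76 76 73 72 70 68 66 65 62] R-B [30 30 29 30 30 29 28 28 28 28 27 26 27 26 25 23 23 22]
t6f -33 117 L [83 81 79 78 78 76 75 73 72 72 71 66 64 63 59 52 50 52] R-B [29 29 29 28 27 26 26 27 26 26 25 25 22 21 19 19 13  4]
t6f -35 113 L [83 82 80 78 78 76 75 74 73 72 70 67 65 63 59 54 51 52] R-B [30 29 29 28 28 27 27 26 25 26 25 25 24 22 20 18 14  5]
t6f -35 109 L [83 83 81 79 78 77 75 75 73 72 71 69 65 64 61 56 52 51] R-B [30 29 29 29 28 27 27 27 26 25 25 25 24 23 21 18 16  9]
line now s,y [(np.float64(54.054868939055076), np.float64(-32.19659845350281)), (np.float64(54.766195686364135), np.float64(21.011653113881483))]
```

```bash
cat > line.py <<'E'
from h import *
import sys
a=np.deg2rad(-24.8);ex=np.array([np.cos(a),np.sin(a),0]);ey=np.array([-ex[1],ex[0],0]);O=np.array([512.7,-270,0])
def line(im,n,lo,hi,ys=range(-24,25,4)):
    s=np.arange(lo,hi,.25); im=im.astype(np.float32); r=[]
    for y in ys:
        uv=proj(n,O+s[:,None]*ex+y*ey+[0,0,118]).astype(np.float32)
        v=cv2.remap(im,uv[:,0].copy(),uv[:,1].copy(),cv2.INTER_LINEAR)[:,0].mean(1)
        w=np.clip(np.median(v)-v-10,0,None); k=w.argmax(); m=abs(s-s[k])<3
        r.append((s[m]*w[m]).sum()/max(w[m].sum(),1e-6))
    return np.round(r,1)
E
python3 - <<'E'
from line import *
for f,n,l,h in(("side0","side",-12,10),("top0","top",-12,10),("s6f","side",44,64)):
    r=line(cv2.imread(f"pics/{f}.png"),n,l,h); print(f,r,np.median(r))
E
```

```text
side0 [-1.7 -2.1 -1.8 -2.3 -1.8 -2.4 -1.7 -1.8 -1.5 -1.5 -1.6 -1.9 -2.2] -1.8
top0 [-2.5 -2.3 -2.1 -2.3 -2.4 -2.2 -2.  -1.9 -1.9 -1.8 -1.8 -1.8 -2.2] -2.1
s6f [52.7 53.2 52.9 53.  52.7 52.2 52.6 52.4 52.9 52.7 53.2 52.7 52.1] 52.7
```

```bash
python3 -m inch '[{"gripper":0.2,"dx":0.002,"dy":-0.0009,"dz":0,"wx":0,"wy":0,"wz":0},{"gripper":0.2,"dx":0.004,"dy":-0.0018,"dz":0,"wx":0,"wy":0,"wz":0},{"gripper":0.2,"dx":0.0063,"dy":-0.0029,"dz":0,"wx":0,"wy":0,"wz":0},{"gripper":0.2,"dx":0.0063,"dy":-0.0029,"dz":0,"wx":0,"wy":0,"wz":0},{"gripper":0.2,"dx":0.0063,"dy":-0.0029,"dz":0,"wx":0,"wy":0,"wz":0}]'; python3 - <<'E'
from line import *
im=np.mean([manip.camera("side").astype(float) for _ in range(4)],0)
cv2.imwrite("pics/s7f.png",im.astype(np.uint8))
r=line(im,"side",50,70,range(-20,21,4));print(r,np.median(r))
s=manip.read_state();print(s['eef_pos'],s['eef_rot'],s['wrist_force'],s['moment'],s['finger_force'])
E
```

```text
clock: 10.43
eef_pos: [503.3, -266.8, 130.0]
eef_rot: [-3.141, 0.0, 1.134]
wrist_force: [-4.4, 2.1, 7.0]
finger_gap: 25.2
finger_force: 30.0
[59.4 59.7 59.5 59.7 59.  59.4 59.2 59.6 59.5 59.9 59.6] 59.5
[ 503.32405597 -266.74229733  129.99689202] [-3.14131871e+00  1.04740166e-04  1.13415227e+00] [-3.66971043  1.2461945   5.54682953] [ 0.31886828  0.64663685 -0.02084014] 30.001277423021975
```

```bash
python3 -c "
from cell import manip
print(manip.sign_off())"
```

```text
the job is handed in; nothing more can be done
None
```

The job is handed in: the culture tube is in the discard basket, and the plate's engraved line measures within about 0.5 mm of the stand's front edge, with the arm still gripping the knob and pressing it down with about 6 N. That the plate lies flat is inferred from the steady grip and hold-down force, and I did not re-check the lamp and match box at the end, though the arm never went near them.

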